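# Close the brake-parts box

## Task

Put the lid on the box of brake parts with all four clips still standing open. Then snap the clips fully home in opposite-corner order: one clip, next the one diagonally across from it, and only then the other two. Leave everything else on the bench where it is.

Things in the scene. Friction and masses are not known exactly. Their poses are not given: they have to be found in the camera images.
- box: Clear storage box with white rim, full of brake parts, too heavy to budge. 200 x 140 mm outside, 80 mm high, walls 4 mm (mouth 192 x 132 mm); the parts inside stay clear of the lid. Origin: centre of its underside; x along its long side, z up; any yaw. A grey clip is hinged near each end of both long sides. It stands on the left or right of the bench, the lid on the other side.
- lid: Loose white lid, 0.2 to 0.35 kg, right way up. Plate 196 x 136 x 5 mm over a plug 180 x 120 x 8 mm that enters the box's mouth. Arch handle on top: a bar 90 mm along x, 16 mm wide, at 31 to 45 mm above the origin. Origin: centre of the plug's underside, x along the long side, z up; plate top at 13 mm. Either way round fits. Seated, its origin is 72 mm above the box's.
- clip_a (a joint): Angle (rad) of clip a, a stiff grey flap; c is diagonally opposite. 0 = fully home, level over the lid's edge; 1.57 upright; 2.1 = outward stop. Left above 0.9 it stays where it is; below 0.9 a sprung detent resists until about 0.35, past which it snaps home by itself and stays. Pressed down 26 mm inward of its hinge it takes 5 to 10 N, then the force drops.
- clip_a_hinge (a point): Middle of the hinge axis of clip a, at (+60, +78, 85) mm in the box frame. The flap is 28 mm wide (box x) and, home, reaches 40 mm inward of the axis (box y), its underside 2 mm and its top 7 mm above the axis; the underside clears the lid by 2 mm. At 2.1 rad its tip is 26 mm outside the axis and 32 mm above it; upright, 40 mm above it.
- clip_a_pad (a point): Pressing point of clip a, moving with it: on the face that is the flap's top when home, then 26 mm inward of the hinge axis and 7 mm above it.
- clip_b (a joint): Angle (rad) of clip b, a stiff grey flap; d is diagonally opposite. 0 = fully home, level over the lid's edge; 1.57 upright; 2.1 = outward stop. Left above 0.9 it stays where it is; below 0.9 a sprung detent resists until about 0.35, past which it snaps home by itself and stays. Pressed down 26 mm inward of its hinge it takes 5 to 10 N, then the force drops.
- clip_b_hinge (a point): Middle of the hinge axis of clip b, at (+60, -78, 85) mm in the box frame. The flap is 28 mm wide (box x) and, home, reaches 40 mm inward of the axis (box y), its underside 2 mm and its top 7 mm above the axis; the underside clears the lid by 2 mm. At 2.1 rad its tip is 26 mm outside the axis and 32 mm above it; upright, 40 mm above it.
- clip_b_pad (a point): Pressing point of clip b, moving with it: on the face that is the flap's top when home, then 26 mm inward of the hinge axis and 7 mm above it.
- clip_c (a joint): Angle (rad) of clip c, a stiff grey flap; a is diagonally opposite. 0 = fully home, level over the lid's edge; 1.57 upright; 2.1 = outward stop. Left above 0.9 it stays where it is; below 0.9 a sprung detent resists until about 0.35, past which it snaps home by itself and stays. Pressed down 26 mm inward of its hinge it takes 5 to 10 N, then the force drops.
- clip_c_hinge (a point): Middle of the hinge axis of clip c, at (-60, -78, 85) mm in the box frame. The flap is 28 mm wide (box x) and, home, reaches 40 mm inward of the axis (box y), its underside 2 mm and its top 7 mm above the axis; the underside clears the lid by 2 mm. At 2.1 rad its tip is 26 mm outside the axis and 32 mm above it; upright, 40 mm above it.
- clip_c_pad (a point): Pressing point of clip c, moving with it: on the face that is the flap's top when home, then 26 mm inward of the hinge axis and 7 mm above it.
- clip_d (a joint): Angle (rad) of clip d, a stiff grey flap; b is diagonally opposite. 0 = fully home, level over the lid's edge; 1.57 upright; 2.1 = outward stop. Left above 0.9 it stays where it is; below 0.9 a sprung detent resists until about 0.35, past which it snaps home by itself and stays. Pressed down 26 mm inward of its hinge it takes 5 to 10 N, then the force drops.
- clip_d_hinge (a point): Middle of the hinge axis of clip d, at (-60, +78, 85) mm in the box frame. The flap is 28 mm wide (box x) and, home, reaches 40 mm inward of the axis (box y), its underside 2 mm and its top 7 mm above the axis; the underside clears the lid by 2 mm. At 2.1 rad its tip is 26 mm outside the axis and 32 mm above it; upright, 40 mm above it.
- clip_d_pad (a point): Pressing point of clip d, moving with it: on the face that is the flap's top when home, then 26 mm inward of the hinge axis and 7 mm above it.
- spray_can: Standing aerosol can, 60 mm across, 190 mm tall; origin at its underside. A bystander: leave it where it is.
- grease_jar: Standing jar, 64 mm across, 75 mm tall; origin at its underside. A bystander: leave it where it is.
- oil_bottle: Standing bottle, 54 mm across, 150 mm tall; origin at its underside. A bystander: leave it where it is.
- loose_caliper: Brake caliper lying flat, about 95 x 80 x 18 mm; origin at its underside. A bystander: leave it where it is.
- loose_lever: Brake lever lying flat, about 160 x 50 x 20 mm; origin at its underside. A bystander: leave it where it is.
- pedal: Pedal lying flat, 68 x 115 x 22 mm; origin at its underside. A bystander: leave it where it is.
- sprocket: Sprocket lying flat, 72 mm across, 16 mm high; origin at its underside. A bystander: leave it where it is.
- screwdriver: Screwdriver lying flat, 200 mm long along its x, about 30 mm thick; origin at its underside. A bystander: leave it where it is.
Things that resemble listed ones, but are neither listed nor needed, are in the scene too. Of the things like the lid, leave any that is green or yellow; of the rest the larger one is meant.

How it is judged:
On the way, in this order (a step that is already met when the one before it is completed fails the run):
1. the lid is seated on the box while all four clips are still open (z of lid in the frame of box between 0.068 and 0.0755 m and x of lid in the frame of box between -0.008 and 0.008 m and y of lid in the frame of box between -0.008 and 0.008 m and angle between lid's own z axis and vertical below 0.05 rad and angle between the x axis of lid and the x axis of box, either way round below 0.08 rad and value of joint each of clip_a, clip_b, clip_c, clip_d above 0.5 rad), for 0.2 s.
2. two diagonally opposite clips are home while the other two are still open (((value of joint each of clip_a, clip_c below 0.09 rad and value of joint each of clip_b, clip_d above 0.5 rad) or (value of joint each of clip_b, clip_d below 0.09 rad and value of joint each of clip_a, clip_c above 0.5 rad))), for 0.1 s.
At the end, for the whole second after the job is handed in: All four clips are home (angle under 0.09 rad) over the lid, which is at rest and seated: its origin 68 to 75.5 mm above the box's origin and within 8 mm of it in box x and y, tilt under 0.05 rad, its long side within 0.08 rad of the box's (either way round) (z of lid in the frame of box between 0.068 and 0.0755 m and x of lid in the frame of box between -0.008 and 0.008 m and y of lid in the frame of box between -0.008 and 0.008 m and angle between lid's own z axis and vertical below 0.05 rad and angle between the x axis of lid and the x axis of box, either way round below 0.08 rad and value of joint each of clip_a, clip_b, clip_c, clip_d below 0.09 rad and linear speed of lid below 0.02 m/s); the robot touches nothing.
It fails at once if a bystander on the bench is knocked more than 25 mm from its place (distance of any of spray_can, grease_jar, oil_bottle, loose_caliper, loose_lever, pedal, sprocket, screwdriver from where it was at the start of the episode above 0.025 m).
It also fails if it takes over 72 s, if anything falls off the work surface, if the arm or the gripper's body presses on something with over 40 N, if the wrist force passes 120 N, or if a joint passes its speed limit or range.

## Robot

A 7-joint arm with a two-finger parallel gripper is mounted at the origin on the work surface. World frame = base frame: x ahead of the robot, y to its left, z up, the work surface at z = 0. Lengths are in m, angles in rad, forces in N, time in s.
With the tool pointing down it reaches from about 0.425 to 1.025 m from the base axis. Payload 9.4 kg.
Tool frame: the origin (TCP) lies midway between the tips of the shut fingers; the grasp point (between the pads) lies 19 mm behind it (tcp_to_grasp is the distance from the TCP to the grasp point, in m); z points along the fingers, y is the line along which they close (so a half turn about z gives the same grasp; the last joint's range is limited). The gripper opens to 85 mm and grips with 20 to 120 N. Pads are 22 mm wide; open, the fingers measure 114 mm over their backs; the gripper's body (76 mm by 85 mm) begins 54 mm behind the grasp point. The pads swing forward as they close: fully open they stand 13 mm farther back than shut.
Start: joints at [-1.24, 0.599, -0.003, 1.599, 0.002, 0.943, -0.08], TCP at [0.288, 0.666, 0.202] pointing down, gripper open.
Joint ranges: [-2.57, 2.57], [-0.35, 1.97], [-1.29, 1.29], [0.11, 2.56], [-1.05, 4.19], [0.11, 1.86], [-2.63, 2.63]. Speed limits (rad/s): [2.22, 2.22, 3.01, 3.01, 3.14, 3.14, 3.14].

## Interface

Orientations are given as a rotation vector (axis times angle).
In Python, from rig import * gives the robot as it stands.
- The arm moves only by the tool play_rows, never from a script. Its argument "deltas" is a list of rows, each an object with "travel": the shift along the tool's x, y, z in m, a list of three; "twist": the turn, a rotation vector about the tool's x, y, z in degrees, a list of three. In form: [{"travel": [x, y, z], "twist": [wx, wy, wz]}, ...]. A call has 1 to 10 rows; each row is the pose to reach, as a shift and turn from the pose commanded when the call began, along the tool's axes at that moment; what a row does not reach only later rows make up. A row lasts 1/8 s, in which the tool goes at most 62.5 mm and 10.7 degrees, less where a joint would pass 70% of its speed; a pose out of reach is approached as far as the arm can. A call with a gripper value outside its range is refused whole. "claw" is the finger opening in m, from 0 to 0.0854, set as the call begins (left out, the last holds). The fingers move at their own pace and stop on an object; the grip force is fixed at half the most. Time passes only in rows, so rows that repeat a pose let the fingers close. It gives the time, the measured TCP pose, the force, the opening and the grip force at its end, in the units of the state.
- observe(): the state, without advancing time (a new reading comes with each control period).
- get_image(name): name is "scene" or "top"; returns the picture (400x640x3 uint8, blue, green, red); there is no depth.
- camera_info(name): a dict with "intrinsics" (3x3 intrinsics, pixels), "xyz" and "attitude" of the camera in the world. Camera axes: x right, y down, z forward; pixel columns grow to the right and rows downward; lengths in m; the calibration is good to about 2 mm. A picture is of the moment at which its call begins. camera_info takes no time and is no camera call.
- close_job(): hands the job in; it is judged then, once.
The state is a dict: "t": time; "joint_pos": joint angles; "qd": joint speeds; "joint_efforts": joint torques, N m; "ee_pos": TCP position; "eef_rot": TCP orientation; "force": force on the tool from outside, world axes, zero at the start; "ft_torque": the same for the moment, N m; "gripper_width": finger opening in m; "grip_force": force on a finger pad.
Only numpy, scipy, OpenCV 4.12 (cv2) and the standard library are available. Lean on these libraries where they do the work, as an engineer would, in place of code of your own. Each camera call takes 0.05 s, during which the arm holds its last target. There are 200 camera calls.

## Working session

There is one attempt and no reset: what is moved stays moved. The work goes in short steps, Python scripts to look and compute and a tool call to move; the robot and the scene stay as the last step left them, time stands still between calls to the robot, and variables do not carry over. Pictures are saved under pics/ and viewed, at most 10 in all, crops included, and the job is handed in when it is done.

Besides the shell and the picture viewer there is one more tool, called after "Emit:" as a command line: name --argument value ..., lists and objects as JSON in quotes. play_rows: Moves the arm, as the interface text tells. Its arguments: {"type":"object","properties":{"deltas":{"type":"array"},"claw":{"type":"number"}},"required":["deltas"]}

```bash
mkdir -p pics; python3 - <<'E'
from rig import *
import cv2
for n in("scene","top"):
    cv2.imwrite(f"pics/{n}0.png",get_image(n)); c=camera_info(n); print(n,c)
print(observe())
E
```

```text
scene {'intrinsics': array([[492.5747402 ,   0.        , 320.86011619],
       [  0.        , 492.5747402 , 196.50840058],
       [  0.        ,   0.        ,   1.        ]]), 'xyz': array([1.31197235, 0.78644572, 0.84432004]), 'attitude': array([-0.99601197, -2.28425779,  1.20971429])}
top {'intrinsics': array([[395.37315282,   0.        , 323.39929273],
       [  0.        , 395.37315282, 197.01785817],
       [  0.        ,   0.        ,   1.        ]]), 'xyz': array([ 0.37604018, -0.01088137,  1.32643104]), 'attitude': array([-2.13072686,  2.19532141, -0.08913166])}
{'t': 0.1, 'joint_pos': array([-1.23970894,  0.6000836 , -0.00253905,  1.60003338,  0.00177402,
        0.94290844, -0.07982335]), 'qd': array([ 1.40173535e-03, -7.42810288e-04,  3.88756737e-04,  3.54906278e-04,
        5.06286706e-04, -6.29641957e-05,  1.16290706e-03]), 'joint_efforts': array([ 4.99750066e-03, -7.77995539e+01,  1.56987369e+00, -2.58623153e+01,
        1.26183161e-02,  5.43526345e-03, -2.58097842e-06]), 'ee_pos': array([0.28734851, 0.66512475, 0.20098149]), 'eef_rot': array([-6.36060931e-01, -3.07634781e+00,  2.22971933e-03]), 'force': array([-0.66712893, -0.4368571 , -0.15288341]), 'ft_torque': array([ 0.02344324, -0.00943526,  0.00298316]), 'grip_force': 0.0, 'gripper_width': 0.08580143694906416}
```

View pics/top0.png

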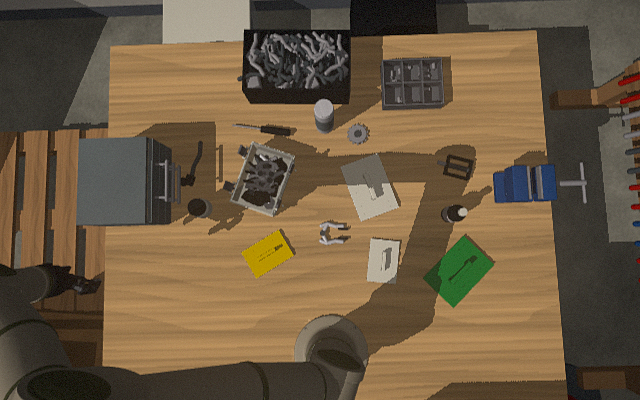

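View pics/scene0.png

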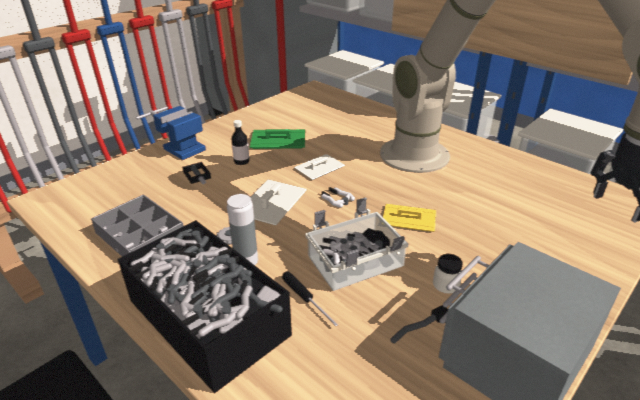

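The top view shows the box at (264,178). There are four lid-like things: yellow (268,254), small white (384,260), large white (370,187) and green (460,270). By the description I want the large white one at (370,187), and I'll check it in a close crop.

```bash
cat > h.py <<'E'
import numpy as np, cv2
from scipy.spatial.transform import Rotation as R
from rig import *
def ray(cam,px,z):
    c=camera_info(cam); d=R.from_rotvec(c["attitude"]).as_matrix()@np.linalg.inv(c["intrinsics"])@np.array([px[0],px[1],1.])
    o=np.array(c["xyz"]); return o+d*(z-o[2])/d[2]
def proj(cam,p):
    c=camera_info(cam); q=R.from_rotvec(c["attitude"]).as_matrix().T@(np.array(p)-c["xyz"]); u=c["intrinsics"]@q; return u[:2]/u[2]
def hull_rect(cam,m,z):
    cs,_=cv2.findContours(m,cv2.RETR_EXTERNAL,cv2.CHAIN_APPROX_NONE); c=max(cs,key=cv2.contourArea)
    P=np.array([ray(cam,p[0],z)[:2] for p in c],np.float32)
    return cv2.minAreaRect(P*1000), c
E
python3 - <<'E'
from h import *
im=cv2.imread("pics/top0.png")
hsv=cv2.cvtColor(im,cv2.COLOR_BGR2HSV)
for s in (40,60,80):
    m=((hsv[...,1]<s)&(hsv[...,2]>70)).astype(np.uint8)*255
    for name,(x0,y0,x1,y1) in dict(lid=(335,146,410,226),small=(360,232,408,288),box=(225,132,302,220)).items():
        mm=np.zeros_like(m); mm[y0:y1,x0:x1]=m[y0:y1,x0:x1]
        r,c=hull_rect("top",mm,0.013 if name!="box" else 0.08); print(s,name,r,cv2.contourArea(c))
cv2.imwrite("pics/crop1.png",cv2.resize(im[130:230,215:415],None,fx=4,fy=4,interpolation=cv2.INTER_CUBIC))
E
```

```text
40 lid ((512.8434448242188, -152.5008087158203), (146.03228759765625, 134.6145782470703), 18.90395164489746) 1091.0
40 small ((291.4628601074219, -180.48794555664062), (94.46161651611328, 137.3625946044922), 82.0159912109375) 1121.5
40 box ((567.2377319335938, 205.5013427734375), (163.2424774169922, 204.01199340820312), 68.93220520019531) 1140.5
60 lid ((536.6720581054688, -144.7242431640625), (196.80224609375, 135.4304656982422), 18.624282836914062) 2263.0
60 small ((290.5906677246094, -180.05392456054688), (95.65306854248047, 139.2836151123047), 82.06555938720703) 1183.0
60 box ((567.169921875, 204.79263305664062), (164.21417236328125, 208.83836364746094), 69.1794204711914) 2907.5
80 lid ((536.599365234375, -144.41943359375), (197.2335662841797, 136.39939880371094), 18.791576385498047) 2301.0
80 small ((290.41424560546875, -179.9842071533203), (96.33238220214844, 141.09033203125), 82.06431579589844) 1207.0
80 box ((566.7495727539062, 204.16162109375), (165.69248962402344, 210.0224609375), 69.1794204711914) 2971.5
```

View pics/crop1.png

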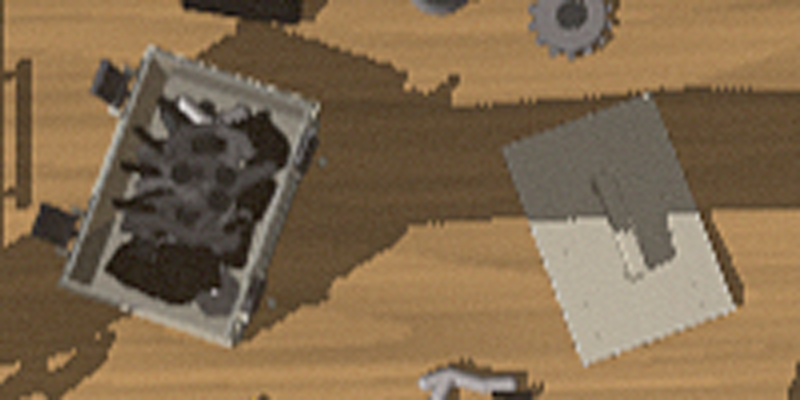

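The crop confirms the choice: the white lid with an arch handle, crop corners (505,148), (645,95), (738,308), (587,365), measures about 197x136 mm and so is the larger. The box rim corners are at (152,48), (318,103), (235,347) and (62,285). All the clips are open.

```bash
cat >> h.py <<'E'
def delta(xyz,yaw_y):
    "target TCP, tool y azimuth (deg), pointing down"
    s=observe(); M=R.from_rotvec(s["eef_rot"]); a=np.radians(yaw_y)
    y=np.array([np.cos(a),np.sin(a),0]); z=np.array([0,0,-1.]); T=R.from_matrix(np.c_[np.cross(y,z),y,z])
    print("travel",(M.inv().apply(np.array(xyz)-s["ee_pos"])).round(4),"twist",np.degrees((M.inv()*T).as_rotvec()).round(2))
E
python3 - <<'E'
from h import *
c=[((x+.5)/4-.5+215,(y+.5)/4-.5+130) for x,y in((152,48),(318,103),(235,347),(62,285))]
P=np.array([ray("top",p,.08)[:2] for p in c]);print(P.round(4),P.mean(0).round(4))
print("yaw",[np.degrees(np.arctan2(*(a-b)[::-1])).round(2) for a,b in((P[0],P[3]),(P[1],P[2]))],[np.linalg.norm(P[i]-P[i-1]).round(4) for i in range(4)])
delta((.5366,-.1446,.20),108.7)
E
```

```text
[[0.6858 0.2302]
 [0.6364 0.0973]
 [0.4428 0.1672]
 [0.4962 0.3041]] [0.5653 0.1997]
yaw [np.float64(-21.3), np.float64(-19.85)] [np.float64(0.2034), np.float64(0.1418), np.float64(0.2058), np.float64(0.147)]
travel [-0.5499 -0.6445  0.002 ] twist [-8.000e-02 -2.000e-02 -4.206e+01]
```

Emit:
play_rows --deltas '[{"travel":[0,0,-0.06],"twist":[0,0,0]},{"travel":[0,-0.02,-0.12],"twist":[0,0,-5]},{"travel":[-0.03,-0.07,-0.14],"twist":[0,0,-10]},{"travel":[-0.07,-0.12,-0.14],"twist":[0,0,-18]},{"travel":[-0.11,-0.165,-0.14],"twist":[0,0,-26]},{"travel":[-0.15,-0.21,-0.14],"twist":[0,0,-34]},{"travel":[-0.19,-0.255,-0.14],"twist":[0,0,-42]},{"travel":[-0.23,-0.3,-0.14],"twist":[0,0,-42]},{"travel":[-0.27,-0.345,-0.14],"twist":[0,0,-42]},{"travel":[-0.31,-0.385,-0.14],"twist":[0,0,-42]}]' --claw 0.07

```text
t: 1.35
ee_pos: [0.4195, 0.1869, 0.3418]
eef_rot: [-0.508, 3.1, -0.0]
force: [1.6, 0.2, -0.6]
gripper_width: 0.07
grip_force: 0.0
```

```bash
python3 -c "
from h import *
delta((.5366,-.1446,.12),108.7);print(observe()['joint_pos'].round(2))"
```

```text
travel [-0.0051 -0.3515  0.2218] twist [-0.    0.01 -0.08]
[-0.56  0.12  0.02  1.99 -0.    1.03  1.36]
```

Emit:
play_rows --deltas '[{"travel":[0,-0.05,0],"twist":[0,0,0]},{"travel":[0,-0.1,0],"twist":[0,0,0]},{"travel":[-0.005,-0.15,0],"twist":[0,0,0]},{"travel":[-0.005,-0.2,0.03],"twist":[0,0,0]},{"travel":[-0.005,-0.25,0.07],"twist":[0,0,0]},{"travel":[-0.005,-0.3,0.12],"twist":[0,0,0]},{"travel":[-0.005,-0.34,0.17],"twist":[0,0,0]},{"travel":[-0.005,-0.352,0.21],"twist":[0,0,0]},{"travel":[-0.005,-0.352,0.222],"twist":[0,0,0]},{"travel":[-0.005,-0.352,0.222],"twist":[0,0,0]}]'

```text
t: 2.6
ee_pos: [0.5362, -0.142, 0.1195]
eef_rot: [0.509, -3.099, -0.001]
force: [0.3, 0.3, 0.1]
gripper_width: 0.0703
grip_force: 0.0
```

```bash
python3 - <<'E'
from h import *
im=get_image("scene"); cv2.imwrite("pics/s1.png",im)
u=proj("scene",(.537,-.145,.04)).astype(int);print(u)
x0,y0=max(u[0]-80,0),max(u[1]-70,0)
cv2.imwrite("pics/s1c.png",cv2.resize(im[y0:y0+120,x0:x0+160],None,fx=4,fy=4,interpolation=cv2.INTER_CUBIC))
delta((.5366,-.1446,.02),108.7)
E
```

```text
[269 192]
travel [ 0.0012 -0.0025  0.1006] twist [ 0.01  0.03 -0.01]
```

View pics/s1c.png

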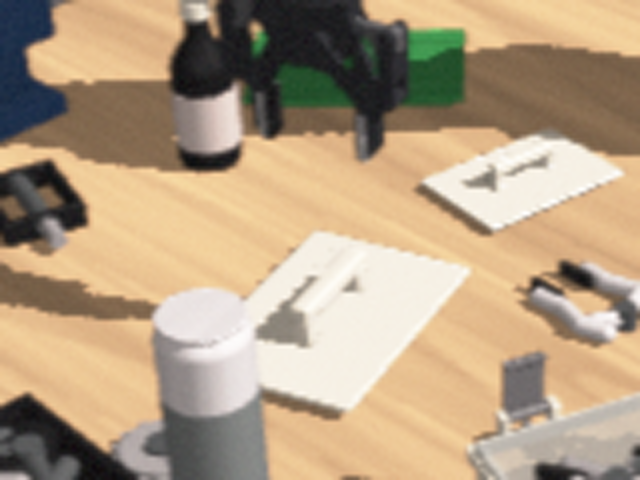

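The crop shows the gripper, with fingertips at (265,120) and (370,145), above and lined up with the handle bar at (330,285) of the large white lid. I'll descend.

Emit:
play_rows --deltas '[{"travel":[0,-0.0025,0.025],"twist":[0,0,0]},{"travel":[0.001,-0.0025,0.05],"twist":[0,0,0]},{"travel":[0.001,-0.0025,0.075],"twist":[0,0,0]},{"travel":[0.001,-0.0025,0.092],"twist":[0,0,0]},{"travel":[0.001,-0.0025,0.099],"twist":[0,0,0]},{"travel":[0.001,-0.0025,0.099],"twist":[0,0,0]}]'

```text
t: 3.4
ee_pos: [0.5368, -0.1453, 0.0212]
eef_rot: [-0.509, 3.1, -0.0]
force: [0.5, -0.5, -0.6]
gripper_width: 0.0704
grip_force: 0.0
```

Emit:
play_rows --deltas '[{"travel":[0,0,0],"twist":[0,0,0]},{"travel":[0,0,0],"twist":[0,0,0]},{"travel":[0,0,0],"twist":[0,0,0]},{"travel":[0,0,0],"twist":[0,0,0]},{"travel":[0,0,0],"twist":[0,0,0]},{"travel":[0,0,0],"twist":[0,0,0]}]' --claw 0

```text
t: 4.15
ee_pos: [0.5365, -0.1455, 0.0208]
eef_rot: [0.509, -3.1, -0.0]
force: [-0.2, 0.5, 0.2]
gripper_width: -0.0
grip_force: 0.0
```

```bash
python3 - <<'E'
from h import *
a=get_image("scene"); b=get_image("top")
f=lambda im,x,y:cv2.resize(im[y:y+120,x:x+100],None,fx=4,fy=4,interpolation=cv2.INTER_CUBIC)
cv2.imwrite("pics/c2.png",np.hstack([f(a,220,130),f(b,320,130)]))
E
```

```text
(no output)
```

View pics/c2.png

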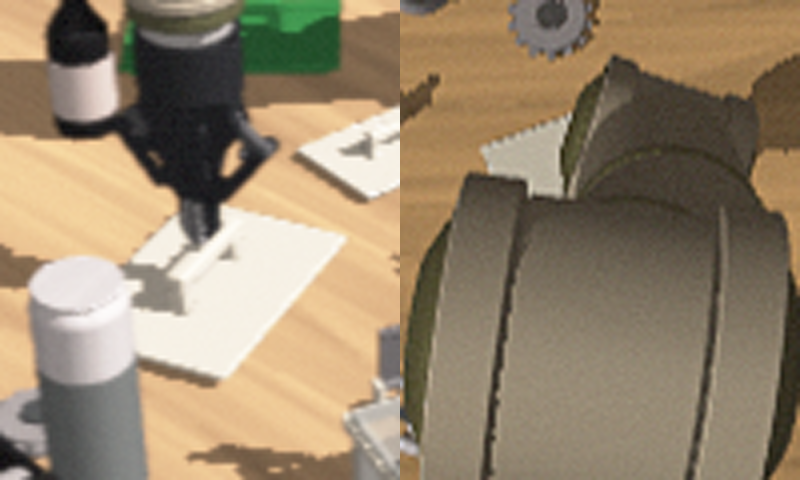

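```bash
python3 - <<'E'
from h import *
g=lambda x,y:((x+.5)/4-.5+220,(y+.5)/4-.5+130)
for p in((345,238),(220,378),(225,205)): print("scene corner",ray("scene",g(*p),.013).round(4))
print("bar near end top",ray("scene",g(182,272),.045).round(4),"far",ray("scene",g(236,226),.045).round(4))
L=np.array([.5366,-.1446,0]);a=np.radians(18.7);X=np.array([np.cos(a),np.sin(a),0]);Y=np.array([-X[1],X[0],0])
for s in(.098,-.098):
  for t in(.068,-.068): print("model corner",(L+s*X+t*Y)[:2].round(4))
print("model bar ends",(L+.045*X).round(4),(L-.045*X).round(4))
print("tcp px in c2",(proj("scene",observe()["ee_pos"])-(220,130))*4, "bar top top-cam in crop1",[(proj("top",L+s*X+[0,0,.045])-(215,130))*4 for s in(.045,-.045)])
E
```

```text
scene corner [ 0.4243 -0.1086  0.013 ]
scene corner [ 0.6087 -0.0491  0.013 ]
scene corner [ 0.4546 -0.211   0.013 ]
bar near end top [ 0.5695 -0.1293  0.045 ] far [ 0.5019 -0.1452  0.045 ]
model corner [ 0.6076 -0.0488]
model corner [ 0.6512 -0.1776]
model corner [ 0.422  -0.1116]
model corner [ 0.4656 -0.2404]
model bar ends [ 0.5792 -0.1302  0.    ] [ 0.494 -0.159  0.   ]
tcp px in c2 [201.55159658 270.56067856] bar top top-cam in crop1 [array([599.65926648, 170.06260486]), array([639.34813221, 272.70711799])]
```

```bash
python3 - <<'E'
from h import *
a=get_image("scene")
cv2.imwrite("pics/c3.png",cv2.resize(a[150:215,230:310],None,fx=9,fy=9,interpolation=cv2.INTER_CUBIC))
for z in(.02,.031,.045,.06): print(z,(proj("scene",(.5365,-.1455,z))-(230,150))*9)
L=np.array([.5366,-.1446,0]);q=np.radians(18.7);X=np.array([np.cos(q),np.sin(q),0]);Y=np.array([-X[1],X[0],0])
for s in(.045,-.045):
  for t in(.008,-.008): print("bar top",s,t,(proj("scene",L+s*X+t*Y+[0,0,.045])-(230,150))*9)
E
```

```text
0.02 [363.66172274 430.67749835]
0.031 [361.59085106 402.98605018]
0.045 [358.92949593 367.39872805]
0.06 [356.04560097 328.83563004]
bar top 0.045 0.008 [313.30149927 446.00777108]
bar top 0.045 -0.008 [269.49555992 434.41011645]
bar top -0.045 0.008 [447.78369427 305.48938563]
bar top -0.045 -0.008 [405.48349424 294.94152309]
```

View pics/c3.png

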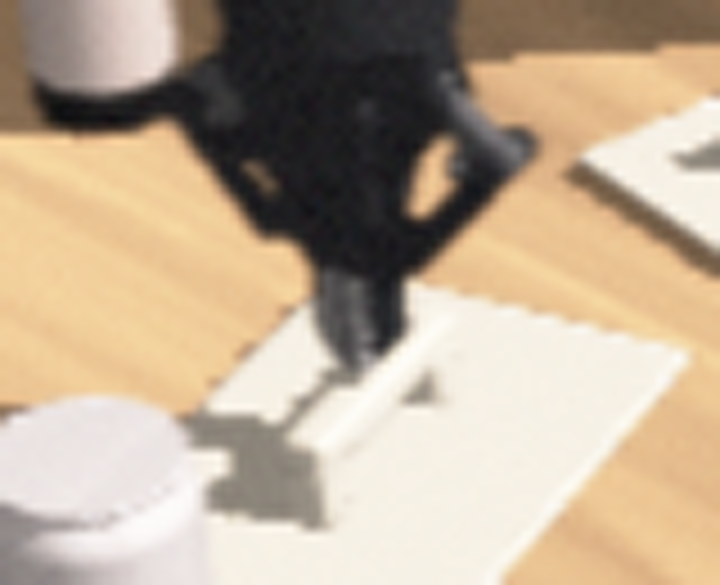

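```bash
python3 - <<'E'
from h import *
y=np.array([np.cos(np.radians(108.7)),np.sin(np.radians(108.7)),0])
for z in(.12,.13,.14):
  for w in(-.035,-.045,.035,.045): print(z,w,(proj("scene",np.array([.5362,-.142,z])+w*y)-(189,122))*4)
E
```

```text
0.12 -0.035 [277.83216849 178.83855447]
0.12 -0.045 [265.75121273 175.94131977]
0.12 0.035 [364.06575312 199.5189492 ]
0.12 0.045 [376.62825789 202.53166818]
0.13 -0.035 [276.7769119  166.78849864]
0.13 -0.045 [264.65024969 163.90892103]
0.13 0.035 [363.34356528 187.34447626]
0.13 0.045 [375.95558957 190.33930717]
0.14 -0.035 [275.7131688  154.64153466]
0.14 -0.045 [263.54045412 151.77999183]
0.14 0.035 [362.61546852 175.07039213]
0.14 0.045 [375.27740378 178.04694018]
```

The picture shows the shut fingers ending at about (370,370), on or just above the bar's top, so the real tips sit about 24 mm higher than the reported TCP. I'll touch down gently on the bar to measure that.

Emit:
play_rows --deltas '[{"travel":[0,0,0.001],"twist":[0,0,0]},{"travel":[0,0,0.002],"twist":[0,0,0]},{"travel":[0,0,0.003],"twist":[0,0,0]},{"travel":[0,0,0.003],"twist":[0,0,0]}]'

```text
t: 4.8
ee_pos: [0.5364, -0.1454, 0.0177]
eef_rot: [0.509, -3.1, -0.0]
force: [-0.8, -0.3, -0.8]
gripper_width: 0.0001
grip_force: 0.0
```

Emit:
play_rows --deltas '[{"travel":[0,0,0.001],"twist":[0,0,0]},{"travel":[0,0,0.002],"twist":[0,0,0]},{"travel":[0,0,0.003],"twist":[0,0,0]},{"travel":[0,0,0.003],"twist":[0,0,0]}]'

```text
t: 5.3
ee_pos: [0.5366, -0.1455, 0.0156]
eef_rot: [-0.508, 3.1, 0.0]
force: [-1.6, 0.9, 11.4]
gripper_width: -0.0005
grip_force: 6.0
```

Emit:
play_rows --deltas '[{"travel":[0,0,-0.02],"twist":[0,0,0]},{"travel":[0,0,-0.04],"twist":[0,0,0]},{"travel":[0,0,-0.06],"twist":[0,0,0]},{"travel":[0,0,-0.06],"twist":[0,0,0]}]'

```text
t: 5.8
ee_pos: [0.5373, -0.1456, 0.0759]
eef_rot: [-0.508, 3.098, -0.001]
force: [0.2, -0.2, -1.2]
gripper_width: -0.0
grip_force: 0.0
```

```bash
python3 - <<'E'
from h import *
a=get_image("scene"); p=observe()["ee_pos"]; u=proj("scene",p); print("tcp",p,"px",u,"+29mm",proj("scene",p+[0,0,.029]))
x,y=u.astype(int); g=cv2.cvtColor(a,cv2.COLOR_BGR2GRAY)
for r in range(y-25,y+6): print(r,g[r,x-9:x+10])
E
```

```text
tcp [ 0.53683176 -0.14548481  0.07506841] px [269.15310755 182.22922136] +29mm [268.51418225 173.6988031 ]
157 [25 29 27 30 25 28 30 26 25 34 33 31 27 36 65 65 43 29 30]
158 [27 31 30 25 35 24 31 28 30 28 23 30 22 32 34 31 28 30 31]
159 [62 42 33 30 24 24 31 30 31 27 28 29 27 33 29 30 30 28 53]
160 [158  96  45  32  32  28  28  32  29  30  31  29  32  30  28  30  25  50
 104]
161 [197 159  92  41  31  31  31  27  33  24  25  29  27  33  30  32  49 102
 157]
162 [201 195 135  60  36  34  30  25  28  30  27  30  28  31  32  52 105 159
 183]
163 [204 196 156  89  69  73  56  44  37  29  30  28  27  45  73 113 167 186
 190]
164 [208 204 161  95  83  83  64  69  62  40  27  28  41 106 170 190 196 197
 195]
165 [208 205 180 115  86  80  69  86  83  52  25  33  51 115 180 198 199 201
 198]
166 [210 206 185 122  84  82  75  91  92  64  36  41  60 115 181 201 202 202
 201]
167 [209 208 194 130  83  80  70  87  94  66  33  45  56 115 181 203 204 202
 203]
168 [205 208 202 143  82  85  66  86  97  67  37  40  53  96 176 203 206 204
 204]
169 [199 202 200 138  69  86  73  90 121  93  45  37  47 
[... 819 characters left out ...]
02 207 204 200 198 199 200 199
 198]
180 [208 206 206 206 207 208 210 227 237 237 235 231 224 204 199 206 201 200
 199]
181 [212 214 210 206 203 208 229 239 240 241 240 239 240 237 234 231 222 200
 199]
182 [209 213 216 210 210 230 238 241 241 241 241 241 241 240 241 239 239 236
 234]
183 [204 205 204 196 223 238 240 240 241 241 241 240 240 241 240 240 235 237
 241]
184 [198 168 167 220 238 240 240 241 240 241 239 233 236 239 233 237 239 243
 245]
185 [195 187 220 238 240 241 241 241 242 241 241 240 238 232 234 238 240 244
 248]
186 [190 221 239 240 240 241 241 242 240 240 241 239 231 233 238 241 243 247
 251]
187 [225 238 240 240 241 240 241 239 240 240 239 231 232 239 241 243 247 251
 248]
```

The fingertip is at row 174.5 against a predicted 182, and contact came at a reported z of 0.0158. So the real tips are 28 mm short of the reported TCP. I'll allow for that, reopen and go lower.

Emit:
play_rows --deltas '[{"travel":[0,0,0],"twist":[0,0,0]},{"travel":[0,0,0],"twist":[0,0,0]},{"travel":[0,0,0],"twist":[0,0,0]},{"travel":[0,0,0],"twist":[0,0,0]},{"travel":[0,0,0.02],"twist":[0,0,0]},{"travel":[0,0,0.04],"twist":[0,0,0]},{"travel":[0,0,0.055],"twist":[0,0,0]},{"travel":[0,0,0.068],"twist":[0,0,0]},{"travel":[0,0,0.075],"twist":[0,0,0]},{"travel":[0,0,0.075],"twist":[0,0,0]}]' --claw 0.065

```text
t: 7.1
ee_pos: [0.5363, -0.1455, -0.0006]
eef_rot: [0.508, -3.1, -0.0]
force: [-0.4, 0.2, 0.6]
gripper_width: 0.0651
grip_force: 0.0
```

Emit:
play_rows --deltas '[{"travel":[0,0,0.004],"twist":[0,0,0]},{"travel":[0,0,0.007],"twist":[0,0,0]},{"travel":[0,0,0.007],"twist":[0,0,0]}]'

```text
t: 7.48
ee_pos: [0.5365, -0.1454, -0.0072]
eef_rot: [-0.509, 3.1, -0.0]
force: [-0.2, 0.4, 0.0]
gripper_width: 0.0644
grip_force: 0.0
```

Emit:
play_rows --deltas '[{"travel":[0,0,0],"twist":[0,0,0]},{"travel":[0,0,0],"twist":[0,0,0]},{"travel":[0,0,0],"twist":[0,0,0]},{"travel":[0,0,0],"twist":[0,0,0]},{"travel":[0,0,0],"twist":[0,0,0]},{"travel":[0,0,0],"twist":[0,0,0]}]' --claw 0

```text
t: 8.22
ee_pos: [0.5365, -0.1454, -0.0069]
eef_rot: [-0.509, 3.1, 0.0]
force: [-0.4, 0.9, 6.4]
gripper_width: 0.015
grip_force: 59.2
```

Emit:
play_rows --deltas '[{"travel":[0,0,-0.02],"twist":[0,0,0]},{"travel":[0,0,-0.06],"twist":[0,0,0]},{"travel":[0,0,-0.11],"twist":[0,0,0]},{"travel":[0,0,-0.16],"twist":[0,0,0]},{"travel":[0,0,-0.21],"twist":[0,0,0]},{"travel":[0,0,-0.26],"twist":[0,0,0]},{"travel":[0,0,-0.29],"twist":[0,0,0]},{"travel":[0,0,-0.3],"twist":[0,0,0]},{"travel":[0,0,-0.3],"twist":[0,0,0]}]'

```text
t: 9.35
ee_pos: [0.5362, -0.1453, 0.2921]
eef_rot: [0.509, -3.1, -0.0]
force: [-0.3, -0.1, -3.8]
gripper_width: 0.015
grip_force: 59.1
```

```bash
python3 -c "
from h import *
delta((.5653,.1997,.293),69.4);print(observe()['joint_pos'].round(2))"
```

```text
travel [-0.1379  0.3176 -0.0008] twist [ 1.000e-02 -3.000e-02  3.924e+01]
[-0.03  0.3   0.25  1.89 -0.09  0.96  2.16]
```

Lifted. I'll carry it to the box, turning on the way.

Emit:
play_rows --deltas '[{"travel":[-0.014,0.032,0],"twist":[0,0,4]},{"travel":[-0.029,0.067,0],"twist":[0,0,8]},{"travel":[-0.046,0.107,0],"twist":[0,0,13]},{"travel":[-0.064,0.147,0],"twist":[0,0,18]},{"travel":[-0.081,0.187,0],"twist":[0,0,23]},{"travel":[-0.099,0.227,0],"twist":[0,0,28]},{"travel":[-0.116,0.267,0],"twist":[0,0,33]},{"travel":[-0.13,0.3,0],"twist":[0,0,37]},{"travel":[-0.138,0.3175,0],"twist":[0,0,39.25]},{"travel":[-0.138,0.3175,0],"twist":[0,0,39.25]}]'

```text
t: 10.6
ee_pos: [0.5648, 0.2011, 0.2903]
eef_rot: [-0.557, -3.089, 0.003]
force: [0.6, -0.4, -2.7]
gripper_width: 0.0148
grip_force: 59.1
```

```bash
python3 - <<'E'
from h import *
delta((.5653,.1997,.165),69.4)
a=get_image("scene"); u=proj("scene",(.565,.2,.17)).astype(int); x0,y0=u-(100,75)
cv2.imwrite("pics/c4.png",cv2.resize(a[y0:y0+150,x0:x0+200],None,fx=4,fy=4,interpolation=cv2.INTER_CUBIC)); print(x0,y0)
E
```

```text
travel [-0.0013 -0.0008  0.1253] twist [-0.14 -0.14  0.17]
256 131
```

View pics/c4.png

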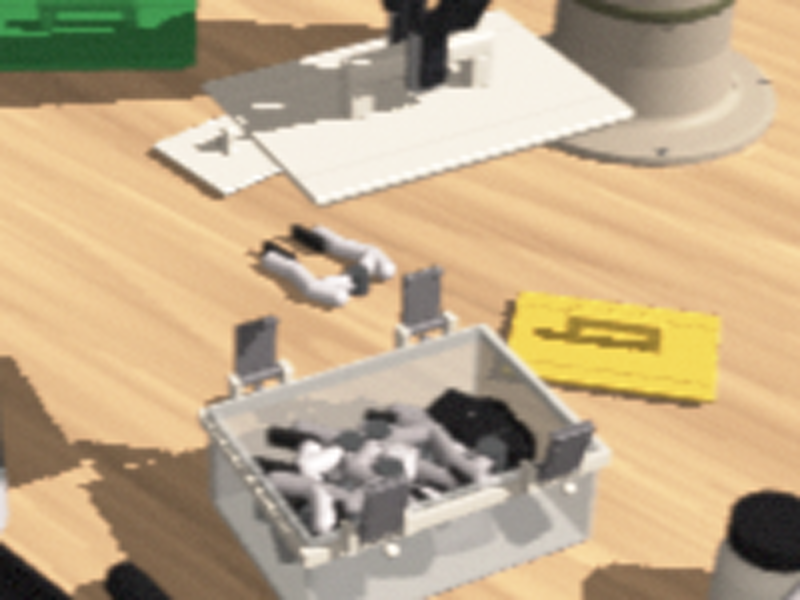

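The picture shows the lid held level, with corners at (205,88), (505,14), (633,112) and (320,203). The box is below with all four clips upright and rim corners at (203,412), (483,327), (607,460) and (303,560). I'll compare the two centres from this view.

```bash
python3 - <<'E'
from h import *
g=lambda x,y:((x+.5)/4-.5+256,(y+.5)/4-.5+131)
for n,z,c in(("box",.08,[(203,412),(483,327),(607,460),(303,560)]),("lid",observe()["ee_pos"][2]+.007+.013,[(205,88),(505,14),(633,112),(320,203)])):
    P=np.array([ray("scene",g(*p),z)[:2] for p in c]); d=[P[0]-P[1],P[3]-P[2]]
    print(n,P.round(4).tolist(),P.mean(0).round(4),[np.degrees(np.arctan2(v[1],v[0])).round(1) for v in d],[np.linalg.norm(P[i]-P[i-1]).round(3) for i in range(4)])
E
```

```text
box [[0.6382, 0.1048], [0.4495, 0.1775], [0.5066, 0.3151], [0.6953, 0.2396]] [0.5724 0.2092] [np.float64(-21.1), np.float64(-21.8)] [np.float64(0.146), np.float64(0.202), np.float64(0.149), np.float64(0.203)]
lid [[0.6361, 0.1109], [0.4526, 0.1789], [0.4983, 0.3], [0.6815, 0.2362]] [0.5671 0.2065] [np.float64(-20.3), np.float64(-19.2)] [np.float64(0.133), np.float64(0.196), np.float64(0.129), np.float64(0.194)]
```

```bash
python3 - <<'E'
from h import *
C=np.array([.567,.2]);q=np.radians(-21);X=np.array([np.cos(q),np.sin(q)]);Y=np.array([-X[1],X[0]])
ims={"top":cv2.imread("pics/top0.png"),"scene":get_image("scene")}
for n,im in ims.items():
    src=np.float32([proj(n,np.r_[C+a*X+b*Y,.08]) for a,b in((-.15,.12),(.15,.12),(.15,-.12),(-.15,-.12))])
    H=cv2.getPerspectiveTransform(src,np.float32([(0,0),(600,0),(600,480),(0,480)]))
    w=cv2.warpPerspective(im,H,(600,480),flags=cv2.INTER_LINEAR); cv2.imwrite(f"pics/w_{n}.png",w)
    g=w.astype(float)
    sat=g.max(2)-g.min(2); v=g.mean(2)
    for lab,p,s,c in(("y",v[:,240:360].mean(1)[::-1],sat[:,240:360].mean(1)[::-1],240),("x",v[180:300].mean(0),sat[180:300].mean(0),300)):
        h=70 if lab=="y" else 100
        for e in(-1,1):
            i=[c+2*(e*h+k) for k in range(-16,17,2)]
            print(n,lab,e*h,"v",p[i].astype(int),"s",s[i].astype(int))
cv2.imwrite("pics/w.png",np.hstack([cv2.resize(cv2.imread(f"pics/w_{n}.png"),(400,320)) for n in ims]))
E
```

```text
top y -70 v [ 73  73  72  69  70  79  83  84  94 120 145 140 111  78  50  35  33] s [45 47 47 40 24 14 12 15 16 14 11 13 15 16 17 18 18]
top y 70 v [ 64  66  70  72  74  74  77  96 128 154 161 143 128 126 126 126 127] s [23 24 25 26 27 28 28 20 10 12 29 59 79 82 82 81 80]
top x -100 v [113 111 110 108 113 131 145 148 141 136 134 133 130 114  84  51  36] s [72 72 73 73 65 47 31 23 20 19 19 20 20 18 17 17 19]
top x 100 v [117 108 102 101 105 114 122 124 117 102  86  73  72  72  74  75  76] s [16 16 17 18 18 16 13 14 21 31 42 47 47 45 46 46 46]
scene y -70 v [185 185 184 184 185 185 185 187 193 201 202 196 189 186 185 185 188] s [86 86 86 86 86 86 86 82 70 50 31 20 15 14 14 15 18]
scene y 70 v [120 116 113 114 115 120 136 161 181 185 191 208 224 226 222 219 214] s [ 7  6  6  6  7  7  7  9 10 11 14 18 19 20 22 24 24]
scene x -100 v [166 167 168 171 178 193 209 210 183 145 123 119 121 123 124 126 127] s [125 123 122 119 107  81  49  25  16  12  13  17  24  27  27  27  27]
scene x 100 v [140 134 128 130 148 168 165 149 153 161 148 133 134 139 141 139 136] s [13 12 11 11 11 11 11 14 18 22 20 16 12 11 11 13 15]
```

View pics/w.png

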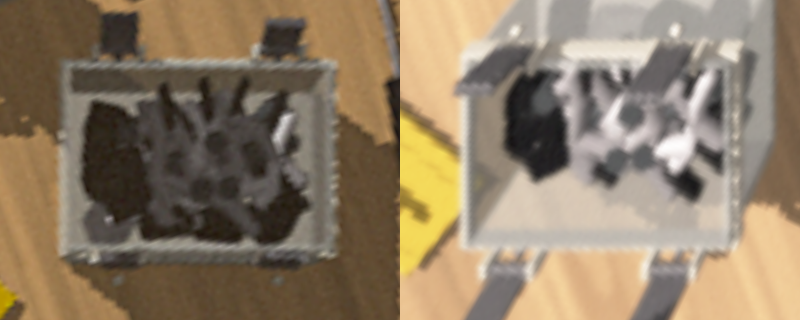

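The rectified views place the box centre at about (0.5665, 0.2005) with yaw near -21°. I'll align and descend to just above the rim.

```bash
python3 -c "
from h import *
delta((.5665,.2005,.088),69.0)"
```

```text
travel [-0.0007  0.0029  0.2033] twist [-0.14 -0.07  0.41]
```

Emit:
play_rows --deltas '[{"travel":[-0.001,0.002,0.02],"twist":[0,0,0.4]},{"travel":[-0.001,0.002,0.05],"twist":[0,0,0.4]},{"travel":[-0.001,0.002,0.085],"twist":[0,0,0.4]},{"travel":[-0.001,0.002,0.12],"twist":[0,0,0.4]},{"travel":[-0.001,0.002,0.15],"twist":[0,0,0.4]},{"travel":[-0.001,0.002,0.175],"twist":[0,0,0.4]},{"travel":[-0.001,0.002,0.192],"twist":[0,0,0.4]},{"travel":[-0.001,0.002,0.202],"twist":[0,0,0.4]},{"travel":[-0.001,0.002,0.202],"twist":[0,0,0.4]}]'

```text
t: 11.82
ee_pos: [0.5675, 0.2006, 0.0906]
eef_rot: [-0.574, -3.088, 0.001]
force: [-1.1, 0.1, -2.1]
gripper_width: 0.0144
grip_force: 59.0
```

```bash
python3 - <<'E'
from h import *
delta((.5665,.2005,.065),69.0)
a=get_image("scene"); u=proj("scene",(.565,.2,.1)).astype(int); x0,y0=u-(75,55)
cv2.imwrite("pics/c5.png",cv2.resize(a[y0:y0+110,x0:x0+150],None,fx=5,fy=5,interpolation=cv2.INTER_CUBIC)); print(x0,y0)
E
```

```text
travel [ 0.0009 -0.0004  0.0256] twist [-0.03 -0.01 -0.04]
280 174
```

View pics/c5.png

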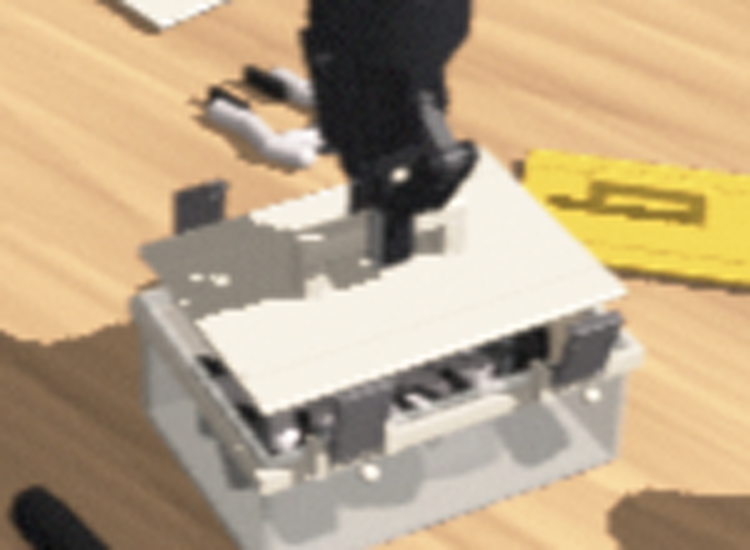

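The picture shows the lid 25 mm above its seat, with corners at (142,255), (262,415) and (625,295). Rim corners are at about (138,300), (262,482) and (640,350). I'll compare them by rays.

```bash
python3 - <<'E'
from h import *
g=lambda x,y:((x+.5)/5-.5+280,(y+.5)/5-.5+174)
q=np.radians(-21);M=np.array([[np.cos(q),np.sin(q)],[-np.sin(q),np.cos(q)]])
for a,b in(((142,255),(138,300)),((262,415),(262,482)),((625,295),(640,350))):
    A=ray("scene",g(*a),.0906+.02)[:2];B=ray("scene",g(*b),.08)[:2]
    print((M@(A-[.5665,.2005])).round(4),(M@(B-[.5665,.2005])).round(4),"box-lid",(M@(B-A)).round(4))
E
```

```text
[ 0.0984 -0.0588] [ 0.0993 -0.0629] box-lid [ 0.0009 -0.0041]
[0.0994 0.0718] [0.104  0.0814] box-lid [0.0046 0.0096]
[-0.0951  0.0716] [-0.1018  0.0795] box-lid [-0.0067  0.0078]
```

Emit:
play_rows --deltas '[{"travel":[0,0.001,0.006],"twist":[0,0,0]},{"travel":[0,0.001,0.012],"twist":[0,0,0]},{"travel":[0,0.001,0.016],"twist":[0,0,0]},{"travel":[0,0.001,0.019],"twist":[0,0,0]},{"travel":[0,0.001,0.022],"twist":[0,0,0]},{"travel":[0,0.001,0.022],"twist":[0,0,0]}]'

```text
t: 12.62
ee_pos: [0.5677, 0.2019, 0.0686]
eef_rot: [-0.573, -3.089, 0.0]
force: [-0.7, 0.3, -2.7]
gripper_width: 0.0149
grip_force: 59.2
```

No contact and the plug is already below the rim, so I'll lower the last few mm.

Emit:
play_rows --deltas '[{"travel":[0,0,0.002],"twist":[0,0,0]},{"travel":[0,0,0.0035],"twist":[0,0,0]},{"travel":[0,0,0.005],"twist":[0,0,0]},{"travel":[0,0,0.005],"twist":[0,0,0]}]'

```text
t: 13.12
ee_pos: [0.5679, 0.202, 0.0651]
eef_rot: [0.573, 3.089, 0.001]
force: [-3.4, -1.7, 11.5]
gripper_width: 0.0149
grip_force: 61.2
```

Emit:
play_rows --deltas '[{"travel":[0,0,-0.001],"twist":[0,0,0]},{"travel":[0,0,-0.001],"twist":[0,0,0]},{"travel":[0,0,-0.001],"twist":[0,0,0]},{"travel":[0,0,-0.001],"twist":[0,0,0]},{"travel":[0,0,-0.001],"twist":[0,0,0]},{"travel":[0,0,-0.025],"twist":[0,0,0]},{"travel":[0,0,-0.06],"twist":[0,0,0]},{"travel":[0,0,-0.1],"twist":[0,0,0]},{"travel":[0,0,-0.12],"twist":[0,0,0]},{"travel":[0,0,-0.12],"twist":[0,0,0]}]' --claw 0.045

```text
t: 14.38
ee_pos: [0.5686, 0.2022, 0.1852]
eef_rot: [0.572, 3.087, 0.003]
force: [0.3, -0.7, -0.4]
gripper_width: 0.045
grip_force: 0.0
```

```bash
python3 - <<'E'
from h import *
a=get_image("scene"); u=proj("scene",(.565,.2,.1)).astype(int); x0,y0=u-(75,55); print(x0,y0)
cv2.imwrite("pics/c6.png",cv2.resize(a[y0:y0+110,x0:x0+150],None,fx=5,fy=5,interpolation=cv2.INTER_CUBIC))
E
```

```text
280 174
```

View pics/c6.png

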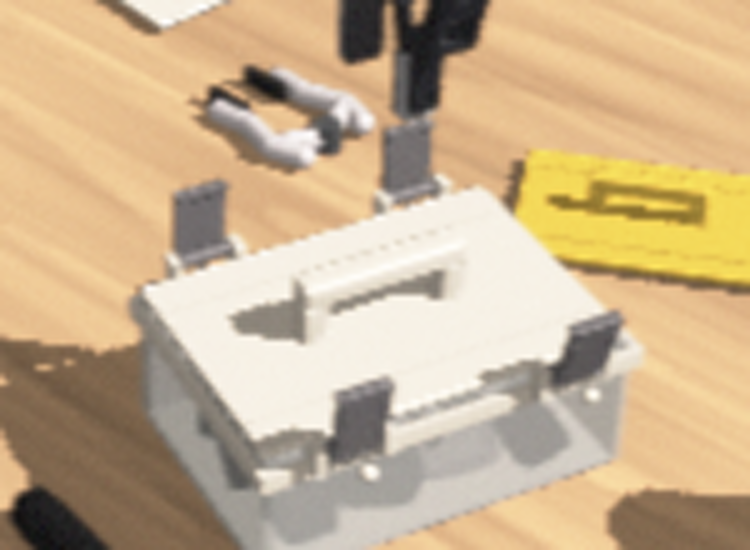

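The lid sits flush on the box: its corners (140,290) and (260,440) are just inside the rim, and all four clips stand open at (200,220), (408,155), (360,420) and (590,345). Next is clip a, with the fingers shut, swept inward from outside and then pressed down.

```bash
cat >> h.py <<'E'
C=np.array([.567,.202]);Q=np.radians(-21);BX=np.array([np.cos(Q),np.sin(Q)]);BY=np.array([-BX[1],BX[0]])
def bdelta(x,y,tipz): delta(np.r_[C+x*BX+y*BY,tipz-.0285],69.0)
E
python3 -c "
from h import *
bdelta(.06,.123,.125);bdelta(.06,.123,.105);print(ray('top',(323,104),.19))"
```

```text
travel [-0.0592  0.1226  0.0876] twist [ 0.04  0.04 -0.  ]
travel [-0.0591  0.1225  0.1076] twist [ 0.04  0.04 -0.  ]
[ 0.76486908 -0.00103779  0.19      ]
```

Emit:
play_rows --deltas '[{"travel":[-0.015,0.03,0],"twist":[0,0,0]},{"travel":[-0.035,0.07,0],"twist":[0,0,0]},{"travel":[-0.052,0.11,0],"twist":[0,0,0]},{"travel":[-0.059,0.1225,0],"twist":[0,0,0]},{"travel":[-0.059,0.1225,0.03],"twist":[0,0,0]},{"travel":[-0.059,0.1225,0.06],"twist":[0,0,0]},{"travel":[-0.059,0.1225,0.09],"twist":[0,0,0]},{"travel":[-0.059,0.1225,0.1075],"twist":[0,0,0]},{"travel":[-0.059,0.1225,0.1075],"twist":[0,0,0]}]' --claw 0

```text
t: 15.55
ee_pos: [0.6658, 0.2943, 0.0746]
eef_rot: [-0.573, -3.086, 0.003]
force: [-0.1, 0.4, -0.4]
gripper_width: -0.0002
grip_force: 0.0
```

```bash
python3 -c "
from h import *
bdelta(.06,.123,.105)"
```

```text
travel [-0.0009  0.0014 -0.0019] twist [-0.14 -0.11 -0.03]
```

Emit:
play_rows --deltas '[{"travel":[-0.001,-0.01,-0.002],"twist":[0,0,0]},{"travel":[-0.001,-0.02,-0.002],"twist":[0,0,0]},{"travel":[-0.001,-0.03,-0.002],"twist":[0,0,0]},{"travel":[-0.001,-0.038,-0.002],"twist":[0,0,0]},{"travel":[-0.001,-0.045,-0.002],"twist":[0,0,0]},{"travel":[-0.001,-0.045,-0.002],"twist":[0,0,0]}]'

```text
t: 16.3
ee_pos: [0.6513, 0.2519, 0.0783]
eef_rot: [-0.574, -3.088, 0.001]
force: [-0.3, 0.4, -0.2]
gripper_width: 0.0003
grip_force: 0.0
```

Emit:
play_rows --deltas '[{"travel":[0,-0.008,0.003],"twist":[0,0,0]},{"travel":[0,-0.014,0.007],"twist":[0,0,0]},{"travel":[0,-0.018,0.01],"twist":[0,0,0]},{"travel":[0,-0.02,0.012],"twist":[0,0,0]},{"travel":[0,-0.02,0.012],"twist":[0,0,0]}]'

```text
t: 16.92
ee_pos: [0.6442, 0.2335, 0.0659]
eef_rot: [-0.574, -3.088, 0.001]
force: [0.9, 0.2, -0.1]
gripper_width: -0.0
grip_force: 0.0
```

Emit:
play_rows --deltas '[{"travel":[0,0,0.001],"twist":[0,0,0]},{"travel":[0,0,0.002],"twist":[0,0,0]},{"travel":[0,0,0.003],"twist":[0,0,0]},{"travel":[0,0,0.003],"twist":[0,0,0]}]'

```text
t: 17.42
ee_pos: [0.6444, 0.2341, 0.0632]
eef_rot: [0.573, 3.089, -0.0]
force: [0.0, 0.6, -0.3]
gripper_width: 0.0002
grip_force: 0.0
```

```bash
python3 - <<'E'
from h import *
# dark-grey area of each upright clip, old (c6-time top unavailable): compare scene region of flap volumes
a=get_image("scene"); cv2.imwrite("pics/s7.png",a); g=cv2.cvtColor(a,cv2.COLOR_BGR2GRAY)
for n,x,s in(("a",.06,1),("b",.06,-1),("c",-.06,-1),("d",-.06,1)):
    for lab,y,z in(("up",.082*s,.112),("home",.048*s,.092)):
        u=proj("scene",np.r_[C+x*BX+y*BY,z]); i=u.round().astype(int); print(n,lab,u.round(1),int(np.median(g[i[1]-1:i[1]+2,i[0]-1:i[0]+2])),end=" | ")
    print()
E
```

```text
a up [350.  254.1] 128 | a home [342.7 252. ] 90 | 
b up [318.3 215.3] 107 | b home [324.4 229.1] 242 | 
c up [360.1 203. ] 49 | c home [366.4 216.3] 242 | 
d up [395.  239.1] 141 | d home [386.6 237.5] 242 |
```

Emit:
play_rows --deltas '[{"travel":[0,0,0.001],"twist":[0,0,0]},{"travel":[0,0,0.002],"twist":[0,0,0]},{"travel":[0,0,0.003],"twist":[0,0,0]},{"travel":[0,0,0.003],"twist":[0,0,0]}]'

```text
t: 17.98
ee_pos: [0.6446, 0.2341, 0.0624]
eef_rot: [0.573, 3.088, 0.002]
force: [-5.7, -1.9, 18.9]
gripper_width: 0.0003
grip_force: 9.2
```

Contact at a tip height of 0.0915 m matches the flap's top when home, so clip a is home. I'll go over to clip c, diagonally across.

Emit:
play_rows --deltas '[{"travel":[0,0,-0.04],"twist":[0,0,0]},{"travel":[0,0,-0.09],"twist":[0,0,0]},{"travel":[0.02,-0.03,-0.12],"twist":[0,0,0]},{"travel":[0.05,-0.07,-0.12],"twist":[0,0,0]},{"travel":[0.08,-0.115,-0.12],"twist":[0,0,0]},{"travel":[0.105,-0.16,-0.12],"twist":[0,0,0]},{"travel":[0.12,-0.181,-0.12],"twist":[0,0,0]},{"travel":[0.12,-0.181,-0.12],"twist":[0,0,0]}]'

```text
t: 18.98
ee_pos: [0.4662, 0.1072, 0.1807]
eef_rot: [-0.575, -3.088, -0.0]
force: [0.8, 0.2, 1.0]
gripper_width: -0.0
grip_force: 0.0
```

```bash
python3 -c "
from h import *
bdelta(-.06,-.123,.105);print(observe()['joint_pos'].round(2))"
```

```text
travel [-1.000e-04  1.600e-03  1.042e-01] twist [ 0.01 -0.02 -0.09]
[-0.55  0.35  0.27  2.19 -0.16  0.63  1.04]
```

Emit:
play_rows --deltas '[{"travel":[0,0,0.03],"twist":[0,0,0]},{"travel":[0,0.001,0.065],"twist":[0,0,0]},{"travel":[0,0.001,0.094],"twist":[0,0,0]},{"travel":[0,0.001,0.104],"twist":[0,0,0]},{"travel":[0,0.012,0.104],"twist":[0,0,0]},{"travel":[0,0.022,0.104],"twist":[0,0,0]},{"travel":[0,0.032,0.104],"twist":[0,0,0]},{"travel":[0,0.04,0.104],"twist":[0,0,0]},{"travel":[0,0.046,0.104],"twist":[0,0,0]},{"travel":[0,0.046,0.104],"twist":[0,0,0]}]'

```text
t: 20.23
ee_pos: [0.4841, 0.1517, 0.0764]
eef_rot: [0.572, 3.089, 0.0]
force: [-0.3, 0.2, 0.2]
gripper_width: -0.0001
grip_force: 0.0
```

Emit:
play_rows --deltas '[{"travel":[0,0.008,0.003],"twist":[0,0,0]},{"travel":[0,0.014,0.007],"twist":[0,0,0]},{"travel":[0,0.018,0.01],"twist":[0,0,0]},{"travel":[0,0.02,0.012],"twist":[0,0,0]},{"travel":[0,0.02,0.012],"twist":[0,0,0]}]'

```text
t: 20.85
ee_pos: [0.4912, 0.17, 0.0641]
eef_rot: [-0.572, -3.089, 0.0]
force: [-0.1, -0.6, 0.8]
gripper_width: 0.0002
grip_force: 0.0
```

Emit:
play_rows --deltas '[{"travel":[0,0,0.0015],"twist":[0,0,0]},{"travel":[0,0,0.003],"twist":[0,0,0]},{"travel":[0,0,0.0045],"twist":[0,0,0]},{"travel":[0,0,0.0045],"twist":[0,0,0]}]'

```text
t: 21.35
ee_pos: [0.4915, 0.17, 0.062]
eef_rot: [0.574, 3.088, 0.003]
force: [-5.6, -0.9, 33.4]
gripper_width: -0.0
grip_force: 16.5
```

Emit:
play_rows --deltas '[{"travel":[0,0,-0.04],"twist":[0,0,0]},{"travel":[0,0,-0.09],"twist":[0,0,0]},{"travel":[-0.02,-0.015,-0.12],"twist":[0,0,0]},{"travel":[-0.06,-0.035,-0.12],"twist":[0,0,0]},{"travel":[-0.1,-0.055,-0.12],"twist":[0,0,0]},{"travel":[-0.12,-0.065,-0.12],"twist":[0,0,0]},{"travel":[-0.12,-0.065,-0.12],"twist":[0,0,0]}]'

```text
t: 22.22
ee_pos: [0.5802, 0.0648, 0.1795]
eef_rot: [-0.577, -3.088, 0.001]
force: [-0.1, 0.5, 0.4]
gripper_width: 0.0
grip_force: 0.0
```

```bash
cat >> h.py <<'E'
def clips():
    g=cv2.cvtColor(get_image("scene"),cv2.COLOR_BGR2GRAY)
    for n,x,s in(("a",.06,1),("b",.06,-1),("c",-.06,-1),("d",-.06,1)):
        out=[]
        for y,z in((.082*s,.112),(.056*s,.092),(.048*s,.092),(.043*s,.092)):
            i=(proj("scene",np.r_[C+x*BX+y*BY,z])+(.8,1)).round().astype(int); out.append(int(np.median(g[i[1]-1:i[1]+2,i[0]-1:i[0]+2])))
        print(n,"up",out[0],"home",out[1:])
E
python3 -c "
from h import *
clips();bdelta(.06,-.123,.105)"
```

```text
a up 124 home [123, 122, 124]
b up 107 home [240, 240, 239]
c up 186 home [124, 124, 125]
d up 129 home [240, 239, 241]
travel [ 1.000e-04 -6.000e-04  1.029e-01] twist [-0.01 -0.06 -0.06]
```

The grey flaps of a and c now lie over the lid, and b and d still stand. Clip b next.

Emit:
play_rows --deltas '[{"travel":[0,0,0.03],"twist":[0,0,0]},{"travel":[0,0,0.065],"twist":[0,0,0]},{"travel":[0,0,0.093],"twist":[0,0,0]},{"travel":[0,0,0.103],"twist":[0,0,0]},{"travel":[0,0.011,0.103],"twist":[0,0,0]},{"travel":[0,0.021,0.103],"twist":[0,0,0]},{"travel":[0,0.031,0.103],"twist":[0,0,0]},{"travel":[0,0.038,0.103],"twist":[0,0,0]},{"travel":[0,0.044,0.103],"twist":[0,0,0]},{"travel":[0,0.044,0.103],"twist":[0,0,0]}]'

```text
t: 23.52
ee_pos: [0.5958, 0.1077, 0.0768]
eef_rot: [0.572, 3.089, 0.0]
force: [0.6, -0.1, -0.1]
gripper_width: 0.0002
grip_force: 0.0
```

Emit:
play_rows --deltas '[{"travel":[0,0.008,0.003],"twist":[0,0,0]},{"travel":[0,0.014,0.007],"twist":[0,0,0]},{"travel":[0,0.018,0.01],"twist":[0,0,0]},{"travel":[0,0.02,0.012],"twist":[0,0,0]},{"travel":[0,0.02,0.012],"twist":[0,0,0]}]'

```text
t: 24.15
ee_pos: [0.6028, 0.1262, 0.0645]
eef_rot: [-0.572, -3.089, -0.0]
force: [0.2, 0.1, 0.7]
gripper_width: 0.0
grip_force: 0.0
```

Emit:
play_rows --deltas '[{"travel":[0,0,0.001],"twist":[0,0,0]},{"travel":[0,0,0.002],"twist":[0,0,0]},{"travel":[0,0,0.0035],"twist":[0,0,0]},{"travel":[0,0,0.0035],"twist":[0,0,0]}]'

```text
t: 24.65
ee_pos: [0.6031, 0.1259, 0.0625]
eef_rot: [0.573, 3.088, 0.001]
force: [-3.8, 1.3, 12.6]
gripper_width: -0.0001
grip_force: 6.2
```

Emit:
play_rows --deltas '[{"travel":[0,0,-0.04],"twist":[0,0,0]},{"travel":[0,0,-0.09],"twist":[0,0,0]},{"travel":[0.02,0.03,-0.12],"twist":[0,0,0]},{"travel":[0.05,0.07,-0.12],"twist":[0,0,0]},{"travel":[0.08,0.115,-0.12],"twist":[0,0,0]},{"travel":[0.105,0.16,-0.12],"twist":[0,0,0]},{"travel":[0.12,0.181,-0.12],"twist":[0,0,0]},{"travel":[0.12,0.181,-0.12],"twist":[0,0,0]}]'

```text
t: 25.65
ee_pos: [0.5547, 0.3395, 0.1809]
eef_rot: [-0.568, -3.089, 0.0]
force: [-0.1, -0.5, -0.1]
gripper_width: -0.0
grip_force: 0.0
```

```bash
python3 -c "
from h import *
clips();bdelta(-.06,.123,.105)"
```

```text
a up 127 home [128, 125, 122]
b up 202 home [126, 127, 127]
c up 189 home [128, 128, 131]
d up 131 home [242, 241, 242]
travel [0.0009 0.0009 0.1045] twist [-0.06  0.01  0.02]
```

Emit:
play_rows --deltas '[{"travel":[0.001,0.001,0.03],"twist":[0,0,0]},{"travel":[0.001,0.001,0.065],"twist":[0,0,0]},{"travel":[0.001,0.001,0.094],"twist":[0,0,0]},{"travel":[0.001,0.001,0.104],"twist":[0,0,0]},{"travel":[0.001,-0.01,0.104],"twist":[0,0,0]},{"travel":[0.001,-0.02,0.104],"twist":[0,0,0]},{"travel":[0.001,-0.03,0.104],"twist":[0,0,0]},{"travel":[0.001,-0.038,0.104],"twist":[0,0,0]},{"travel":[0.001,-0.044,0.104],"twist":[0,0,0]},{"travel":[0.001,-0.044,0.104],"twist":[0,0,0]}]'

```text
t: 26.95
ee_pos: [0.5387, 0.2965, 0.0774]
eef_rot: [-0.574, -3.088, 0.001]
force: [0.6, 0.1, -0.3]
gripper_width: -0.0002
grip_force: 0.0
```

Emit:
play_rows --deltas '[{"travel":[0,-0.008,0.003],"twist":[0,0,0]},{"travel":[0,-0.014,0.007],"twist":[0,0,0]},{"travel":[0,-0.018,0.01],"twist":[0,0,0]},{"travel":[0,-0.02,0.012],"twist":[0,0,0]},{"travel":[0,-0.02,0.012],"twist":[0,0,0]}]'

```text
t: 27.58
ee_pos: [0.5315, 0.2777, 0.0649]
eef_rot: [-0.573, -3.088, 0.002]
force: [-0.3, 0.5, 0.8]
gripper_width: 0.0001
grip_force: 0.0
```

Emit:
play_rows --deltas '[{"travel":[0,0,0.001],"twist":[0,0,0]},{"travel":[0,0,0.002],"twist":[0,0,0]},{"travel":[0,0,0.0035],"twist":[0,0,0]},{"travel":[0,0,0.0035],"twist":[0,0,0]}]'

```text
t: 28.08
ee_pos: [0.5319, 0.2784, 0.0625]
eef_rot: [0.573, 3.089, 0.001]
force: [-2.6, -2.0, 9.7]
gripper_width: -0.0002
grip_force: 4.7
```

Emit:
play_rows --deltas '[{"travel":[0,0,-0.04],"twist":[0,0,0]},{"travel":[0,0,-0.09],"twist":[0,0,0]},{"travel":[0,0,-0.14],"twist":[0,0,0]},{"travel":[0,0,-0.17],"twist":[0,0,0]},{"travel":[0,0,-0.17],"twist":[0,0,0]},{"travel":[0,0,-0.17],"twist":[0,0,0]}]'

```text
t: 28.82
ee_pos: [0.5313, 0.2784, 0.2311]
eef_rot: [-0.572, -3.088, 0.001]
force: [-0.3, 0.7, -0.3]
gripper_width: 0.0
grip_force: 0.0
```

```bash
python3 -c "
from h import *
clips()
im=get_image('top');d=cv2.absdiff(cv2.imread('pics/scene0.png'),get_image('scene')).max(2)
g=lambda b:[int((cv2.blur(d,(3,3))[y0:y1,x0:x1]>40).sum()) for x0,y0,x1,y1 in b]
print('changed px can,bottle,pedal,screwdriver,jar',g([(225,192,260,266),(230,120,250,166),(182,160,212,184),(280,268,336,328),(434,252,466,294)]))"
```

```text
a up 124 home [124, 123, 124]
b up 199 home [125, 126, 126]
c up 185 home [125, 125, 129]
d up 175 home [124, 123, 126]
changed px can,bottle,pedal,screwdriver,jar [597, 141, 296, 3, 66]
```

All four flaps read as grey over the lid and the arm is clear, so I'm handing in.

```bash
python3 -c "
from rig import *
print(close_job())"
```

```text
the job is handed in; nothing more can be done
None
```

The lid is seated on the box and all four clips are snapped home in the order a, c, b, d; the job was handed in at about 29 s, no verdict was returned, and the arm met no unexpected contact near the bystanders, though my only check on them (image differencing) was inconclusive.

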